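# Refit the double lid of a seasoning shaker and lift off its dust cap alone

### The arm

A 6-joint arm with a two-finger parallel gripper is mounted at the origin on the work surface. World frame = base frame: x ahead of the robot, y to its left, z up, the work surface at z = 0. Lengths are in mm, angles in rad, forces in N, time in s.
With the tool pointing down it reaches from about 350 to 950 mm from the base axis. Payload 17.4 kg.
Tool frame: the origin (TCP) lies at the very end of the fingers, on their centre line; the grasp point (between the pads) lies 19 mm behind it (robot.tcp_to_grasp is the distance from the TCP to the grasp point, in mm); z points along the fingers, y is the line along which they close (so a half turn about z gives the same grasp; the last joint's range is limited). The gripper opens to 93 mm and grips with 3 to 60 N. Pads are 15 mm wide; open, the fingers measure 128 mm over their backs; the gripper's body (75 mm by 188 mm) begins 65 mm behind the grasp point.
Start: joints at [-1.22, 0.116, 1.442, -0, 1.584, -0.038], TCP at [255.869, -624.631, 218.646] pointing down, gripper open.
Joint ranges: [-2.83, 2.83], [-0.83, 2.19], [0.07, 2.5], [-1.14, 4.28], [0.01, 3], [-2.97, 2.97]. Speed limits (rad/s): [1.89, 1.89, 2.22, 3.14, 3.14, 3.14].

### API

Orientations are given as a unit quaternion [x, y, z, w].
In Python, from workcell import robot gives the robot as it stands. The module is installed in compiled form; this text tells all that it offers.
- The arm moves only by the tool jog_arm, never from a script. Its argument "plan" is a list of rows, each an object of numbers: "gripper": the closure in counts, from 0 (fully open) to 255 (shut); "x", "y", "z": the shift along the tool's x, y, z in m; "rx", "ry", "rz": the turn, a rotation vector about the tool's x, y, z in rad. In form: [{"gripper": .., "x": .., "y": .., "z": .., "rx": .., "ry": .., "rz": ..}, ...]. A call has 1 to 12 rows; each row is the pose to reach, as a shift and turn from the pose commanded when the call began, along the tool's axes at that moment; what a row does not reach only later rows make up. A row lasts 1/12 s, in which the tool goes at most 41.7 mm and 7.16 degrees, less where a joint would pass 70% of its speed; a pose out of reach is approached as far as the arm can. A call with a gripper value outside its range is refused whole. The fingers move at their own pace and stop on an object; "grip_force" is the grip in N (left out, the last holds). Time passes only in rows, so rows that repeat a pose let the fingers close. It gives the time, the measured TCP pose, the force, the opening and the grip force at its end, in the units of the state.
- robot.observe(): the state, without advancing time (a new reading comes with each control period).
- robot.camera(name): name is "scene" or "top" or "wrist"; returns a dict with "image" (420x560x3 uint8, blue, green, red), "depth" (420x560 float32, mm along the optical axis (not along the pixel's ray), 0 where there is no reading), "fx", "fy", "cx", "cy" (pixels), "world_from_camera" (4x4, takes a point from camera to world coordinates); the wrist camera has in their place "T_tool_cam" (4x4, takes a point from camera to tool coordinates, whose origin is the TCP and whose axes are the flange's). Camera axes: x right, y up, looking along -z (the intrinsics and any distortion apply to the point x, -y, -z); pixel columns grow to the right and rows downward; lengths in mm; the calibration is good to about 2 mm. A picture is of the moment at which its call begins: read the wrist's pose just before it.
- robot.sign_off(): hands the job in; it is judged then, once.
Trained networks look in the newest picture that a camera, given by its name, has taken for a name from the list of things; names that differ only in an ending like _2 or _b are one class to them, and where a whole thing is asked for, a point or a joint stands for the part that bears it (a point fixed in the world has none). Each returns a list of dicts, best first, with "p" (0 to 1); they miss things now and then, are a little off and sometimes report something else, mostly with a low value. They report only what shows in the picture. A call takes as long as a camera call. They do not tell look-alikes from the thing itself.
- robot.find_in(target, camera): "rect" ([centre column, centre row, width, height] in pixels, round what is visible of it).
- robot.silhouettes(target, camera): "pixels" (420x560 bool, what is visible of it) and "rect" ([centre column, centre row, width, height] in pixels, round what is visible of it).
- robot.pinpoint(target, camera): "centre" ([column, row] in pixels: a listed point, or the origin of a listed thing).
The state is a dict: "t": time; "joints": joint angles; "joint_velocities": joint speeds; "effort": joint torques, N m; "eef_pos": TCP position; "ee_rot": TCP orientation; "wrist_force": force on the tool from outside, world axes, zero at the start; "torque": the same for the moment, N m; "grip_width": opening from 0.0 (shut) to 1.0 (fully open); "finger_force": force on a finger pad.
Only numpy, scipy, OpenCV 4.12 (cv2) and the standard library are available. Lean on these libraries where they do the work, as an engineer would, in place of code of your own. Each camera call takes 0.05 s, during which the arm holds its last target. There are 200 camera calls.

### The job

Make the seasoning shaker ready for sprinkling: take its two-part lid (steel sifter lid with the smaller plastic dust cap nested on top) off the saucer by the steel collar, without touching the cap, set it gently and fully home in the mouth of the open steel jar, and let go. Then grip the dust cap and lift it straight off alone, leaving the sifter lid home and undisturbed. Finish while still holding the cap, level and still, a good hand's breadth (8 to 10 cm) above the shaker, with the jar, the saucer and everything else on the counter left where they stand.

Things in the scene. Friction and masses are not known exactly. Their poses are not given: they have to be found in the camera images.
- jar: Open stainless jar, loose, upright, 0.28 kg, left or right of the spoon. Origin: centre of its underside, z up. Body 68 mm across up to 46 mm high, tapering to a neck 56 mm across from 54 mm up to the rim at 80 mm; round mouth 49 mm across. The lid's plug drops in, loose push fit without thread, until the collar rests on the rim: the sifter's origin is then 70 mm above the jar's, on its axis.
- sifter: Steel sifter lid (inner lid), loose, 0.09 kg, round, upright near the saucer's middle, cap on top. Origin: centre of its plug's underside, z up. Upward: plug 46 mm across, 0 to 10 mm (foot chamfered 2 mm; 1.5 mm play all round in the mouth); knurled collar 62 mm across, 10 to 26 mm (grip here; overhangs the jar's neck 3 mm); perforated dome 40 mm across, 26 to 42 mm, standing inside the cap.
- cap: White plastic dust cap (outer lid), loose, 0.025 kg: upside-down cup 48 mm across, 24 mm high, skirt 2.5 mm thick (grip here). Origin: centre of the skirt's lower edge, z up. Nested, it just rests on the collar's shoulder (not latched, 1.5 mm play round the dome), its origin 26 mm above the sifter's: with the sifter home, 96 mm above the jar's origin, its top at 120 mm.
- saucer: Green melamine saucer, loose, 150 mm across, 18 mm high at the rim, flat well about 90 mm across whose floor is 5 mm above the counter. Origin at the centre of its underside, z up. Carries the two-part lid at the start.
- cobek: Granite mortar bowl, 190 mm across, 55 mm high, heavy; bystander on the far side. Origin at the centre of its underside.
- ulekan: Bent teak pestle lying on the counter to the right, about 160 mm long, 44 mm thick at its head; bystander. Origin on the counter under its middle.
- spoon: Steel tablespoon, about 190 mm long, lying pointing away from the robot between jar and saucer; bystander. Origin on the counter under its middle, x towards the bowl.
- container: Closed plastic container with a blue twist cap, 92 mm across, 99 mm high, to the left; bystander. Origin at the centre of its underside.
Mind the look-alikes: they are no part of the job. What is shaped like the sifter but blue or brown is not meant.

How it is judged:
By the outcome, as a careful person would: the job done as asked, in the order asked, and still so for the second after the job is handed in, while the arm keeps its last pose, push and grip.
It also fails if it takes over 48 s, if anything falls off the work surface, if the arm or the gripper's body presses on something with over 40 N, if the wrist force passes 120 N, or if a joint passes its speed limit or range.

## Working session

There is one attempt and no reset: what is moved stays moved. The work goes in short steps, Python scripts to look and compute and a tool call to move; the robot and the scene stay as the last step left them, time stands still between calls to the robot, and variables do not carry over. Pictures are saved under pics/ and viewed, at most 10 in all, crops included, and the job is handed in when it is done.

Besides the shell and the picture viewer there is one more tool, called after "Call:" as name(argument=value, ...) on one line, values as JSON. jog_arm: Moves the arm, as the interface text tells. Its arguments: {"type":"object","properties":{"plan":{"type":"array"},"grip_force":{"type":"number"}},"required":["plan"]}

```bash
mkdir -p pics; cat > h.py <<'E'
import numpy as np, cv2
from workcell import robot
from scipy.spatial.transform import Rotation as R
def world(c, depth=None):
    d=c["depth"] if depth is None else depth
    v,u=np.mgrid[0:d.shape[0],0:d.shape[1]]
    X=(u-c["cx"])/c["fx"]*d; Y=(v-c["cy"])/c["fy"]*d
    P=np.stack([X,-Y,-d,np.ones_like(d)],-1)
    return (P@np.array(c["world_from_camera"]).T)[...,:3]
E
python3 - <<'E'
from h import *
s=robot.observe(); print({k:np.round(v,3) for k,v in s.items()})
ims=[]
for n in ("scene","top"):
    c=robot.camera(n); cv2.imwrite(f"pics/{n}0.png",c["image"]); np.save(f"{n}0.npy",c,allow_pickle=True)
    print(n,c.keys(),c["fx"],c["cx"],c["cy"],np.round(c["world_from_camera"],3).tolist())
    W=world(c)
    for t in ("jar","sifter","cap","saucer","spoon"):
        for f in robot.silhouettes(t,n)[:3]:
            m=f["pixels"]&(c["depth"]>0); p=W[m]
            print(t,round(f["p"],2),np.round(f["rect"]),np.round(np.median(p,0)),"zmax",np.round(np.percentile(p[:,2],98)) if len(p) else None)
E
```

```text
{'t': np.float64(0.0), 'joints': array([-1.22 ,  0.116,  1.442, -0.   ,  1.584, -0.038]), 'joint_velocities': array([ 0.001,  0.001, -0.   , -0.001, -0.   , -0.   ]), 'effort': array([-4.0000e-03, -7.2126e+01, -6.2262e+01,  7.8000e-02,  2.4000e-02,
       -0.0000e+00]), 'eef_pos': array([ 255.77 , -624.429,  217.894]), 'ee_rot': array([ 0.981,  0.193, -0.   , -0.001]), 'wrist_force': array([-0.52 , -0.192,  0.418]), 'torque': array([0.029, 0.009, 0.05 ]), 'finger_force': np.float64(0.0), 'grip_width': np.float64(0.998)}
scene dict_keys(['image', 'depth', 'fx', 'fy', 'cx', 'cy', 'world_from_camera']) 410.6757456819083 278.81849266776663 210.7414373246809 [[0.431, -0.645, 0.631, 1267.273], [0.902, 0.295, -0.315, -337.782], [0.017, 0.705, 0.709, 812.315], [0.0, 0.0, 0.0, 1.0]]
jar 0.95 [200. 227.  29.  39.] [ 568. -206.   49.] zmax 81.0
sifter 0.71 [324. 206.  20.  19.] [609. 125.  28.] zmax 45.0
sifter 0.69 [356. 161.  21.  16.] [473. 313.  28.] zmax 45.0
sifter 0.66 [356. 198.  23.  20.] [611. 225.  29.] zmax 45.0
cap 0.68 [315. 166.  17.  15.] [463. 176.  54.] zmax 58.0
cap 0.61 [202. 228.  28.  41.] [ 568. -207.   50.] zmax 81.0
saucer 0.98 [313. 172.  45.  32.] [457. 168.  12.] zmax 30.0
spoon 0.83 [264. 202.  24.  43.] [552.  -9.   6.] zmax 14.0
top dict_keys(['image', 'depth', 'fx', 'fy', 'cx', 'cy', 'world_from_camera']) 418.198298565837 282.2092549944694 210.60391083841145 [[-0.009, 0.993, -0.118, 494.245], [-1.0, -0.009, 0.002, 5.951], [0.001, 0.118, 0.993, 1223.504], [0.0, 0.0, 0.0, 1.0]]
jar 0.61 [356. 241.  29.  25.] [ 548. -206.   45.] zmax 83.0
sifter 0.73 [169. 273.  24.  22.] [463. 318.  30.] zmax 47.0
sifter 0.73 [205. 226.  19.  24.] [599. 231.  31.] zmax 47.0
sifter 0.62 [237. 225.  21.  22.] [598. 132.  30.] zmax 47.0
cap 0.67 [220. 273.  20.  18.] [456. 182.  56.] zmax 61.0
saucer 0.81 [221. 278.  53.  53.] [449. 174.  13.] zmax 23.0
spoon 0.6 [290. 258.  11.  65.] [554.  -7.   7.] zmax 15.0
```

```bash
python3 - <<'E'
from h import *
t=cv2.imread("pics/top0.png"); s=cv2.imread("pics/scene0.png")
a=cv2.resize(t[180:320,130:400],(800,415),interpolation=cv2.INTER_CUBIC)
cv2.imwrite("pics/crop_top.png",a)
E
```

```text
(no output)
```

View pics/scene0.png

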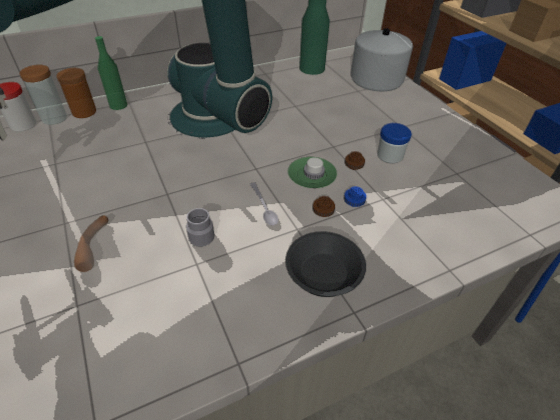

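View pics/crop_top.png

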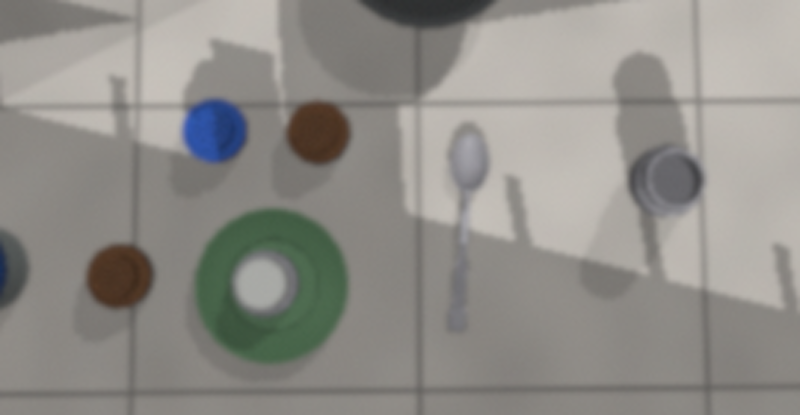

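The lid wanted is the one with the white cap on the green saucer: scene (315,167), top (220,273). The steel knurled collar under the white cap fits the description. The blue (356,198) and brown (324,206) and (356,161) pieces are look-alikes. The crop confirms this, and the open steel jar is at scene (200,227), top (356,241). Next I'll measure both with depth.

```bash
cat >> h.py <<'E'
from scipy.optimize import least_squares
def circ(p,r=None):
    f=(lambda q: np.hypot(p[:,0]-q[0],p[:,1]-q[1])-(q[2] if r is None else r))
    q0=[*p[:,:2].mean(0)]+([20] if r is None else [])
    return least_squares(f,q0,loss="soft_l1",f_scale=1).x
def wristcam():
    s=robot.observe(); c=robot.camera("wrist"); T=np.eye(4); T[:3,:3]=R.from_quat(s["ee_rot"]).as_matrix(); T[:3,3]=s["eef_pos"]
    c["world_from_camera"]=T@np.array(c["T_tool_cam"]); return c
def disc(c,x,y,rad,z0,z1):
    W=world(c); m=(c["depth"]>0)&(np.hypot(W[...,0]-x,W[...,1]-y)<rad)&(W[...,2]>z0)&(W[...,2]<z1)
    return W[m],m
def go(x,y,z,yaw=None):
    "shift and rz in tool axes from the measured pose; yaw = direction (rad) of the closing axis"
    s=robot.observe(); M=R.from_quat(s["ee_rot"]).as_matrix(); d=M.T@(np.array([x,y,z])-s["eef_pos"])/1000
    ty=M@[0,1,0]; y0=np.arctan2(ty[1],ty[0]); rz=None
    if yaw is not None: rz=-((yaw-y0+np.pi/2)%np.pi-np.pi/2)
    print("t",round(float(s["t"]),2),"tcp",np.round(s["eef_pos"],1),"shift",np.round(d,4),"rz",rz,"yaw",round(y0,3),"tilt",np.round(M[2],4),"F",np.round(s["wrist_force"],1),"w",round(float(s["grip_width"])*93,1),"ff",round(float(s["finger_force"]),1),"j6",round(s["joints"][5],2))
E
python3 - <<'E'
from h import *
for n in ("scene","top"):
    c=np.load(f"{n}0.npy",allow_pickle=True).item()
    p,_=disc(c,460,178,45,48,70); print(n,"cap top",len(p),np.round(np.median(p,0),1),np.round((p.min(0)+p.max(0))/2,1))
    p,_=disc(c,560,-206,50,75,90); print(n,"jar rim",len(p),np.round(circ(p),1),np.round(np.median(p[:,2]),1))
c=robot.camera("wrist"); print(np.round(c["T_tool_cam"],3).tolist(),c["fx"])
go(540,-200,300,0.0)
E
```

```text
scene cap top 152 [457.7 179.5  54.6] [453.9 181.1  53.5]
scene jar rim 129 [ 548.4 -203.8   26.4] 79.2
top cap top 241 [456.1 182.2  56. ] [454.7 182.6  55.9]
top jar rim 95 [ 548.7 -202.5   26.3] 80.7
[[-0.001, 0.969, 0.247, 67.594], [1.0, 0.001, 0.0, 0.213], [-0.0, 0.247, -0.969, -166.673], [0.0, 0.0, 0.0, 1.0]] 375.8275138993064
t 0.65 tcp [ 255.9 -624.6  218.7] shift [ 0.4239 -0.2852 -0.0814] rz -1.1819745544514193 yaw -1.182 tilt [-0.  0. -1.] F [0.4 0.6 0.2] w 93.2 ff 0.0 j6 -0.04
```

Call:
jog_arm(plan=[{"x":0.43,"y":-0.28,"z":-0.02,"rz":-0.46,"gripper":0},{"x":0.43,"y":-0.28,"z":-0.02,"rz":-0.46,"gripper":0},{"x":0.43,"y":-0.28,"z":-0.02,"rz":-0.46,"gripper":0},{"x":0.43,"y":-0.28,"z":-0.02,"rz":-0.46,"gripper":0},{"x":0.43,"y":-0.28,"z":-0.02,"rz":-0.46,"gripper":0},{"x":0.43,"y":-0.28,"z":-0.02,"rz":-0.46,"gripper":0},{"x":0.43,"y":-0.28,"z":-0.02,"rz":-0.46,"gripper":0},{"x":0.43,"y":-0.28,"z":-0.02,"rz":-0.46,"gripper":0},{"x":0.43,"y":-0.28,"z":-0.02,"rz":-0.46,"gripper":0},{"x":0.43,"y":-0.28,"z":-0.02,"rz":-0.46,"gripper":0},{"x":0.43,"y":-0.28,"z":-0.02,"rz":-0.46,"gripper":0},{"x":0.43,"y":-0.28,"z":-0.02,"rz":-0.46,"gripper":0}])

```text
invalid input at $.plan[0]: expected keys gripper, x, y, z, rx, ry, rz
```

Call:
jog_arm(plan=[{"x":0,"y":0,"z":0},{"x":0,"y":0,"z":0}])

```text
invalid input at $.plan[0]: expected keys gripper, x, y, z, rx, ry, rz
```

```bash
python3 - <<'E'
from h import *
c=wristcam(); cv2.imwrite("pics/w1.png",c["image"])
p,_=disc(c,548,-203,50,74,90); print("jar rim",len(p),np.round(circ(p),1),np.round(np.median(p[:,2]),1))
go(456,182,200,-0.72)
E
```

```text
h.py:13: RuntimeWarning: Mean of empty slice.
  q0=[*p[:,:2].mean(0)]+([20] if r is None else [])
  ret = um.true_divide(
Traceback (most recent call last):
  File "h.py", line 14, in circ
    return least_squares(f,q0,loss="soft_l1",f_scale=1).x
           ~~~~~~~~~~~~~^^^^^^^^^^^^^^^^^^^^^^^^^^^^^^^
ValueError: Initial guess is outside of provided bounds
```

All seven keys are needed in each row.

Call:
jog_arm(plan=[{"gripper":0,"x":0.43,"y":-0.28,"z":-0.02,"rx":0,"ry":0,"rz":-0.46},{"gripper":0,"x":0.43,"y":-0.28,"z":-0.02,"rx":0,"ry":0,"rz":-0.46},{"gripper":0,"x":0.43,"y":-0.28,"z":-0.02,"rx":0,"ry":0,"rz":-0.46},{"gripper":0,"x":0.43,"y":-0.28,"z":-0.02,"rx":0,"ry":0,"rz":-0.46},{"gripper":0,"x":0.43,"y":-0.28,"z":-0.02,"rx":0,"ry":0,"rz":-0.46},{"gripper":0,"x":0.43,"y":-0.28,"z":-0.02,"rx":0,"ry":0,"rz":-0.46},{"gripper":0,"x":0.43,"y":-0.28,"z":-0.02,"rx":0,"ry":0,"rz":-0.46},{"gripper":0,"x":0.43,"y":-0.28,"z":-0.02,"rx":0,"ry":0,"rz":-0.46},{"gripper":0,"x":0.43,"y":-0.28,"z":-0.02,"rx":0,"ry":0,"rz":-0.46},{"gripper":0,"x":0.43,"y":-0.28,"z":-0.02,"rx":0,"ry":0,"rz":-0.46},{"gripper":0,"x":0.43,"y":-0.28,"z":-0.02,"rx":0,"ry":0,"rz":-0.46},{"gripper":0,"x":0.43,"y":-0.28,"z":-0.02,"rx":0,"ry":0,"rz":-0.46}])

```text
t: 1.7
eef_pos: [540.7, -211.7, 238.5]
ee_rot: [0.911, 0.412, 0.0, 0.0]
wrist_force: [0.9, -0.2, 0.2]
grip_width: 1.0
finger_force: 0.0
```

Call:
jog_arm(plan=[{"gripper":0,"x":0,"y":0,"z":0,"rx":0,"ry":0,"rz":0},{"gripper":0,"x":0,"y":0,"z":0,"rx":0,"ry":0,"rz":0}])

```text
t: 1.87
eef_pos: [540.8, -211.9, 238.1]
ee_rot: [0.911, 0.413, -0.0, 0.0]
wrist_force: [-0.1, -0.3, -0.1]
grip_width: 1.0
finger_force: 0.0
```

```bash
python3 - <<'E'
from h import *
c=wristcam(); cv2.imwrite("pics/w1.png",c["image"])
p,_=disc(c,548,-203,50,74,90); print("jar rim",len(p),np.round(circ(p),1) if len(p) else 0,np.round(np.median(p[:,2]),1))
go(456,182,200,-0.72)
E
```

```text
jar rim 877 [ 546.8 -203.1   26. ] 80.4
t 1.92 tcp [ 540.2 -213.1  238.1] shift [ 0.2414 -0.3239  0.038 ] rz -0.00029929920101157137 yaw -0.72 tilt [-3.e-04 -0.e+00 -1.e+00] F [-0.5  0.1  0.5] w 93.1 ff 0.0 j6 0.3
```

Call:
jog_arm(plan=[{"gripper":0,"x":0.24,"y":-0.324,"z":0.038,"rx":0,"ry":0,"rz":0},{"gripper":0,"x":0.24,"y":-0.324,"z":0.038,"rx":0,"ry":0,"rz":0},{"gripper":0,"x":0.24,"y":-0.324,"z":0.038,"rx":0,"ry":0,"rz":0},{"gripper":0,"x":0.24,"y":-0.324,"z":0.038,"rx":0,"ry":0,"rz":0},{"gripper":0,"x":0.24,"y":-0.324,"z":0.038,"rx":0,"ry":0,"rz":0},{"gripper":0,"x":0.24,"y":-0.324,"z":0.038,"rx":0,"ry":0,"rz":0},{"gripper":0,"x":0.24,"y":-0.324,"z":0.038,"rx":0,"ry":0,"rz":0},{"gripper":0,"x":0.24,"y":-0.324,"z":0.038,"rx":0,"ry":0,"rz":0},{"gripper":0,"x":0.24,"y":-0.324,"z":0.038,"rx":0,"ry":0,"rz":0},{"gripper":0,"x":0.24,"y":-0.324,"z":0.038,"rx":0,"ry":0,"rz":0},{"gripper":0,"x":0.24,"y":-0.324,"z":0.038,"rx":0,"ry":0,"rz":0},{"gripper":0,"x":0.24,"y":-0.324,"z":0.038,"rx":0,"ry":0,"rz":0}])

```text
t: 2.92
eef_pos: [455.2, 180.6, 200.0]
ee_rot: [0.911, 0.412, -0.0, 0.0]
wrist_force: [-0.1, -0.2, -0.2]
grip_width: 0.999
finger_force: 0.0
```

```bash
python3 - <<'E'
from h import *
for i in range(3):
    c=wristcam()
    p,_=disc(c,456,182,45,48,62); a=(np.percentile(p,1,0)+np.percentile(p,99,0))/2
    h=cv2.minEnclosingCircle(p[:,:2].astype(np.float32)); print("cap top",len(p),np.round(a,1),np.round(np.median(p,0),1),np.round(h[0],1),round(h[1],1))
    q,_=disc(c,456,182,40,20,40); q=q[abs(q[:,2]-np.median(q[:,2]))<3]; print("collar top",len(q),np.round(np.median(q[:,2]),1),np.round(cv2.minEnclosingCircle(q[:,:2].astype(np.float32))[0],1))
    q,_=disc(c,450,176,90,13,22); print("saucer rim",len(q),np.round(circ(q),1))
    go(456,182,200,-0.72)
cv2.imwrite("pics/w2.png",c["image"])
E
```

```text
cap top 2464 [453.1 182.7  54.4] [453.6 183.1  55.6] [452.8 182.3] 24.2
collar top 1036 31.6 [452.7 182.2]
saucer rim 7065 [450.6 177.6  67.3]
t 2.97 tcp [455.6 179.8 200.1] shift [ 0.0019 -0.0011  0.0001] rz -0.0021457014149617315 yaw -0.722 tilt [-2.e-04  3.e-04 -1.e+00] F [-0.2 -0.6 -0.3] w 93.3 ff 0.0 j6 1.05
cap top 2472 [453.2 182.6  54.6] [453.6 183.1  55.6] [452.9 182.2] 24.1
collar top 1029 31.7 [452.8 182.4]
saucer rim 7082 [450.6 177.6  67.3]
t 3.02 tcp [455.8 179.4 200.2] shift [ 0.0021 -0.0016  0.0002] rz -0.0031789576502196937 yaw -0.723 tilt [-0.e+00  4.e-04 -1.e+00] F [-0.7 -0.2 -0. ] w 93.0 ff 0.0 j6 1.05
cap top 2462 [453.2 182.6  54.8] [453.6 183.1  55.6] [452.8 182.3] 24.1
collar top 1030 31.7 [452.9 182.4]
saucer rim 7098 [450.5 177.5  67.3]
t 3.07 tcp [455.9 179.2 200.3] shift [ 0.0022 -0.0018  0.0003] rz -0.0038828309863006005 yaw -0.724 tilt [ 1.e-04  3.e-04 -1.e+00] F [0.7 0.7 0.1] w 93.2 ff 0.0 j6 1.05
```

View pics/w2.png

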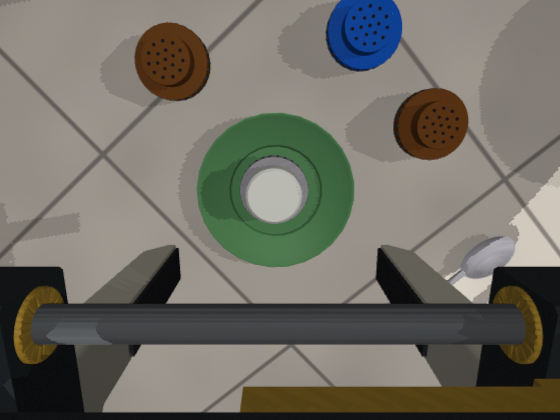

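The picture shows the lid with the white cap at (274,193) on the saucer (275,190), clear of the look-alikes, and the fingers straddling its column. Next I go down partway with the fingers half-closed.

Call:
jog_arm(plan=[{"gripper":40,"x":0.0006,"y":-0.004,"z":0.03,"rx":0,"ry":0,"rz":0.003},{"gripper":40,"x":0.0006,"y":-0.004,"z":0.06,"rx":0,"ry":0,"rz":0.003},{"gripper":40,"x":0.0006,"y":-0.004,"z":0.09,"rx":0,"ry":0,"rz":0.003},{"gripper":40,"x":0.0006,"y":-0.004,"z":0.115,"rx":0,"ry":0,"rz":0.003},{"gripper":40,"x":0.0006,"y":-0.004,"z":0.125,"rx":0,"ry":0,"rz":0.003},{"gripper":40,"x":0.0006,"y":-0.004,"z":0.125,"rx":0,"ry":0,"rz":0.003},{"gripper":40,"x":0.0006,"y":-0.004,"z":0.125,"rx":0,"ry":0,"rz":0.003}])

```text
t: 3.65
eef_pos: [453.4, 183.1, 76.1]
ee_rot: [0.912, 0.41, 0.0, 0.0]
wrist_force: [0.4, -0.3, 0.9]
grip_width: 0.844
finger_force: 0.0
```

```bash
python3 - <<'E'
from h import *
for i in range(3):
    c=wristcam()
    p,_=disc(c,453,182,40,48,62); a=(np.percentile(p,1,0)+np.percentile(p,99,0))/2
    h=cv2.minEnclosingCircle(p[:,:2].astype(np.float32)); print("cap top",len(p),np.round(a,1),np.round(np.median(p,0),1),np.round(h[0],1),round(h[1],1))
    go(453.3,182.3,16,-0.72)
q,_=disc(c,450.5,177.5,80,-5,25); r=np.hypot(q[:,0]-450.5,q[:,1]-177.5)
print([(k,round(float(np.median(q[abs(r-k)<1,2])),1)) for k in range(36,76,4) if (abs(r-k)<1).sum()>5])
cv2.imwrite("pics/w3.png",c["image"])
E
```

```text
cap top 6175 [453.6 183.   53.7] [454.4 183.7  55.6] [453.1 182.3] 24.3
t 3.7 tcp [453.7 183.4  76.8] shift [-0.0012  0.0004  0.0608] rz -0.005929555534196496 yaw -0.726 tilt [ 1.5e-03  9.0e-04 -1.0e+00] F [0.2 0.6 0.4] w 78.5 ff 0.0 j6 1.06
cap top 6140 [453.7 183.   53.6] [454.4 183.7  55.6] [453.  182.3] 24.3
t 3.75 tcp [453.8 183.6  77.1] shift [-0.0015  0.0004  0.0611] rz -0.005614182474344975 yaw -0.726 tilt [ 0.0021  0.0012 -1.    ] F [ 0.2 -0.3  0.1] w 78.7 ff 0.0 j6 1.06
cap top 6106 [453.7 183.   53.6] [454.4 183.8  55.6] [453.1 182.1] 24.4
t 3.8 tcp [453.8 183.7  77. ] shift [-0.0015  0.0005  0.061 ] rz -0.0054209203423774 yaw -0.725 tilt [ 0.0021  0.0012 -1.    ] F [ 0.3  0.1 -0.3] w 78.5 ff 0.0 j6 1.06
[(36, 5.9), (40, 5.7), (44, 7.5), (48, 10.1), (52, 11.1), (56, 12.0), (60, 12.9), (64, 14.6), (68, 16.5), (72, 18.4)]
```

Call:
jog_arm(plan=[{"gripper":40,"x":-0.001,"y":0.0004,"z":0.02,"rx":0,"ry":0,"rz":0},{"gripper":40,"x":-0.001,"y":0.0004,"z":0.038,"rx":0,"ry":0,"rz":0},{"gripper":40,"x":-0.001,"y":0.0004,"z":0.05,"rx":0,"ry":0,"rz":0},{"gripper":40,"x":-0.001,"y":0.0004,"z":0.058,"rx":0,"ry":0,"rz":0},{"gripper":40,"x":-0.001,"y":0.0004,"z":0.061,"rx":0,"ry":0,"rz":0},{"gripper":40,"x":-0.001,"y":0.0004,"z":0.061,"rx":0,"ry":0,"rz":0},{"gripper":40,"x":-0.001,"y":0.0004,"z":0.061,"rx":0,"ry":0,"rz":0}])

```text
t: 4.38
eef_pos: [452.9, 182.9, 14.9]
ee_rot: [0.912, 0.41, 0.0, 0.0]
wrist_force: [-0.1, -0.2, -0.3]
grip_width: 0.844
finger_force: 0.0
```

```bash
python3 - <<'E'
from h import *
for i in range(2):
    c=wristcam(); go(453.3,182.3,16,-0.72)
E
```

```text
t 4.43 tcp [452.9 182.9  15.1] shift [-0.0002  0.0007 -0.0009] rz -0.004982667095904336 yaw -0.725 tilt [ 1.e-03  6.e-04 -1.e+00] F [0.9 0.2 0.2] w 78.1 ff 0.0 j6 1.06
t 4.48 tcp [452.9 182.9  15.1] shift [-0.0002  0.0007 -0.0009] rz -0.004952675615384816 yaw -0.725 tilt [ 1.1e-03  6.0e-04 -1.0e+00] F [0.2 0.  0.5] w 78.4 ff 0.0 j6 1.06
```

Centred and clear. Now I close on the collar.

Call:
jog_arm(plan=[{"gripper":60,"x":0,"y":0.0003,"z":0,"rx":0,"ry":0,"rz":0},{"gripper":75,"x":0,"y":0.0003,"z":0,"rx":0,"ry":0,"rz":0},{"gripper":85,"x":0,"y":0.0003,"z":0,"rx":0,"ry":0,"rz":0},{"gripper":100,"x":0,"y":0.0003,"z":0,"rx":0,"ry":0,"rz":0},{"gripper":130,"x":0,"y":0.0003,"z":0,"rx":0,"ry":0,"rz":0},{"gripper":130,"x":0,"y":0.0003,"z":0,"rx":0,"ry":0,"rz":0},{"gripper":130,"x":0,"y":0.0003,"z":0,"rx":0,"ry":0,"rz":0}], grip_force=15)

```text
t: 5.07
eef_pos: [452.7, 182.5, 14.3]
ee_rot: [0.912, 0.41, 0.0, 0.0]
wrist_force: [-0.3, -0.8, 5.1]
grip_width: 0.665
finger_force: 15.0
```

Call:
jog_arm(plan=[{"gripper":130,"x":0,"y":0,"z":-0.002,"rx":0,"ry":0,"rz":0},{"gripper":130,"x":0,"y":0,"z":-0.005,"rx":0,"ry":0,"rz":0},{"gripper":130,"x":0,"y":0,"z":-0.01,"rx":0,"ry":0,"rz":0},{"gripper":130,"x":0,"y":0,"z":-0.018,"rx":0,"ry":0,"rz":0},{"gripper":130,"x":0,"y":0,"z":-0.025,"rx":0,"ry":0,"rz":0},{"gripper":130,"x":0,"y":0,"z":-0.03,"rx":0,"ry":0,"rz":0},{"gripper":130,"x":0,"y":0,"z":-0.03,"rx":0,"ry":0,"rz":0}])

```text
t: 5.65
eef_pos: [453.3, 182.7, 45.7]
ee_rot: [0.912, 0.41, 0.001, 0.0]
wrist_force: [0.4, 0.3, -0.8]
grip_width: 0.663
finger_force: 15.0
```

```bash
python3 - <<'E'
from h import *
c=wristcam(); go(453.3,182.3,186,-0.72); cv2.imwrite("pics/w4.png",c["image"])
W=world(c); x,y,z=robot.observe()["eef_pos"]
p,_=disc(c,x,y,40,z+33,z+45); h=cv2.minEnclosingCircle(p[:,:2].astype(np.float32)); print("cap top",len(p),np.round(np.median(p,0),1),np.round(h[0],1),h[1], "planefit",np.round(np.linalg.lstsq(np.c_[p[:,:2]-p[:,:2].mean(0),np.ones(len(p))],p[:,2],rcond=None)[0],3))
E
```

```text
t 5.7 tcp [453.  182.6  45. ] shift [ 1.00e-04  5.00e-04 -1.41e-01] rz -0.004942328348899849 yaw -0.725 tilt [ 1.2e-03  7.0e-04 -1.0e+00] F [-0.6 -0.  -0.3] w 61.7 ff 15.0 j6 1.06
cap top 8827 [460.4 191.2  86.8] [458.8 189.2] 38.95566940307617 planefit [-2.4000e-02 -2.9000e-02  8.6214e+01]
```

View pics/w4.png

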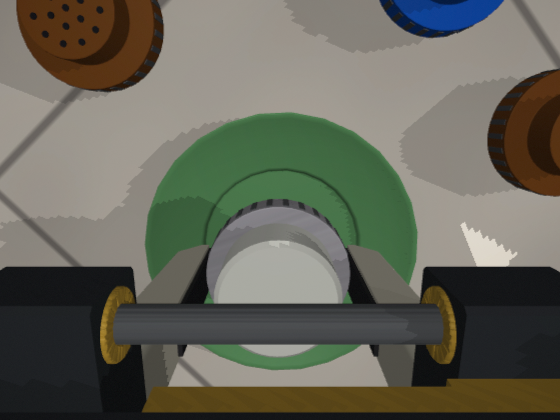

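The lid is held by the collar and level, with the cap nested at about (280,290), and the saucer stayed put. I'll carry it near the jar, standing off so the camera sees the rim.

Call:
jog_arm(plan=[{"gripper":130,"x":0,"y":0,"z":-0.008,"rx":0,"ry":0,"rz":0},{"gripper":130,"x":0,"y":0,"z":-0.03,"rx":0,"ry":0,"rz":0},{"gripper":130,"x":0,"y":0,"z":-0.06,"rx":0,"ry":0,"rz":0},{"gripper":130,"x":-0.004,"y":0.004,"z":-0.09,"rx":0,"ry":0,"rz":0},{"gripper":130,"x":-0.014,"y":0.015,"z":-0.115,"rx":0,"ry":0,"rz":0},{"gripper":130,"x":-0.03,"y":0.033,"z":-0.132,"rx":0,"ry":0,"rz":0},{"gripper":130,"x":-0.05,"y":0.055,"z":-0.142,"rx":0,"ry":0,"rz":0},{"gripper":130,"x":-0.072,"y":0.079,"z":-0.145,"rx":0,"ry":0,"rz":0},{"gripper":130,"x":-0.094,"y":0.103,"z":-0.145,"rx":0,"ry":0,"rz":0},{"gripper":130,"x":-0.116,"y":0.127,"z":-0.145,"rx":0,"ry":0,"rz":0},{"gripper":130,"x":-0.138,"y":0.151,"z":-0.145,"rx":0,"ry":0,"rz":0},{"gripper":130,"x":-0.16,"y":0.174,"z":-0.145,"rx":0,"ry":0,"rz":0}])

```text
t: 6.7
eef_pos: [476.5, -54.3, 189.5]
ee_rot: [0.912, 0.41, 0.0, 0.0]
wrist_force: [0.4, 0.5, -0.7]
grip_width: 0.661
finger_force: 15.0
```

Call:
jog_arm(plan=[{"gripper":130,"x":-0.02,"y":0.022,"z":0,"rx":0,"ry":0,"rz":0},{"gripper":130,"x":-0.042,"y":0.046,"z":0,"rx":0,"ry":0,"rz":0},{"gripper":130,"x":-0.064,"y":0.07,"z":0,"rx":0,"ry":0,"rz":0},{"gripper":130,"x":-0.086,"y":0.094,"z":0,"rx":0,"ry":0,"rz":0},{"gripper":130,"x":-0.104,"y":0.114,"z":0,"rx":0,"ry":0,"rz":0},{"gripper":130,"x":-0.118,"y":0.129,"z":0,"rx":0,"ry":0,"rz":0},{"gripper":130,"x":-0.128,"y":0.14,"z":0,"rx":0,"ry":0,"rz":0},{"gripper":130,"x":-0.134,"y":0.147,"z":0,"rx":0,"ry":0,"rz":0},{"gripper":130,"x":-0.138,"y":0.151,"z":0,"rx":0,"ry":0,"rz":0},{"gripper":130,"x":-0.138,"y":0.151,"z":0,"rx":0,"ry":0,"rz":0},{"gripper":130,"x":-0.138,"y":0.151,"z":0,"rx":0,"ry":0,"rz":0}])

```text
t: 7.62
eef_pos: [498.4, -255.5, 189.2]
ee_rot: [0.912, 0.411, 0.0, -0.0]
wrist_force: [-0.3, -0.1, -0.2]
grip_width: 0.662
finger_force: 15.0
```

```bash
python3 - <<'E'
from h import *
for i in range(3):
    c=wristcam(); go(547.3,-203.1,140,-0.72)
    p,_=disc(c,547,-203,45,74,90); print("jar rim",len(p),np.round(circ(p),1),np.round(np.median(p[:,2]),1))
    for r in (24.5,28):
        pass
    x,y,z=robot.observe()["eef_pos"]
    T=np.linalg.inv(np.array(c["world_from_camera"])); W=world(c)
    # collar top ring in tool coordinates
    Pt=(np.c_[W.reshape(-1,3),np.ones(W[...,0].size)]@T.T@np.array(c["T_tool_cam"]).T)[:,:3]
    m=(np.hypot(Pt[:,0],Pt[:,1])<40)&(Pt[:,0]>0)&(c["depth"].ravel()>0)
    a=Pt[m]; hist=np.histogram(a[:,2],np.arange(-60,5,2)); 
    if i==0: print(dict(zip(hist[1].astype(int).tolist(),hist[0].tolist())))
np.save("w5.npy",c,allow_pickle=True); cv2.imwrite("pics/w5.png",c["image"])
E
```

```text
t 7.67 tcp [ 498.4 -255.3  189.2] shift [0.0715 0.0021 0.0492] rz -0.004342282999602709 yaw -0.724 tilt [ 1.e-04 -1.e-04 -1.e+00] F [ 0.7  0.9 -1. ] w 61.5 ff 15.0 j6 0.21
jar rim 1333 [ 546.6 -203.5   25.9] 80.4
{-60: 0, -58: 76, -56: 133, -54: 167, -52: 150, -50: 168, -48: 167, -46: 163, -44: 902, -42: 5687, -40: 753, -38: 322, -36: 319, -34: 298, -32: 288, -30: 278, -28: 264, -26: 272, -24: 234, -22: 240, -20: 644, -18: 2778, -16: 306, -14: 194, -12: 177, -10: 164, -8: 174, -6: 151, -4: 121, -2: 28, 0: 1, 2: 0}
t 7.72 tcp [ 498.4 -255.2  189.3] shift [0.0714 0.0021 0.0493] rz -0.004122447708390098 yaw -0.724 tilt [ 1.e-04  1.e-04 -1.e+00] F [-0.1  1.2 -1.3] w 61.9 ff 15.0 j6 0.21
jar rim 1333 [ 546.5 -203.5   25.9] 80.4
t 7.77 tcp [ 498.4 -255.3  189.3] shift [0.0715 0.0021 0.0493] rz -0.004072163966590825 yaw -0.724 tilt [ 2.e-04  2.e-04 -1.e+00] F [ 0.2 -0.1 -0.8] w 61.7 ff 15.0 j6 0.21
jar rim 1328 [ 546.6 -203.5   25.9] 80.4
```

View pics/w5.png

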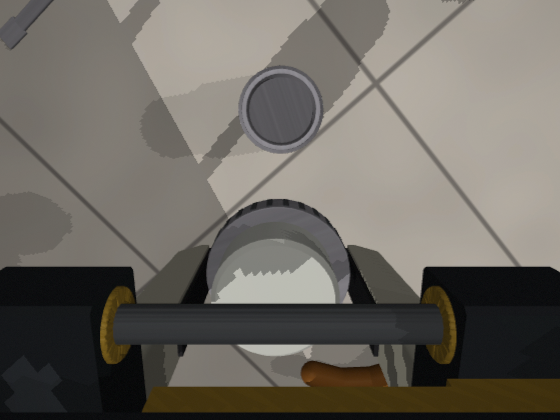

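```bash
python3 - <<'E'
from h import *
c=np.load("w5.npy",allow_pickle=True).item()
d=dict(c); d["world_from_camera"]=c["T_tool_cam"]; P=world(d)
m=(c["depth"]>0)&(np.hypot(P[...,0],P[...,1])<36)&(P[...,0]>5)
w=P[m&(P[...,2]>-14)&(P[...,2]<-3)&(abs(P[...,1])<24)]
print("collar wall",len(w),circ(w),circ(w,31))
t=P[m&(abs(P[...,2]+17)<1.5)]; k=np.c_[t[:,:2]-t[:,:2].mean(0),np.ones(len(t))]
print("collar top",len(t),"tilt",np.linalg.lstsq(k,t[:,2],rcond=None)[0], "maxx",np.percentile(t[:,0],99.5))
t=P[m&(abs(P[...,2]+41)<2)|((c["depth"]>0)&(abs(P[...,2]+41)<2)&(np.hypot(P[...,0],P[...,1])<30))]; print("cap",t[:,:2].max(0),t[:,1].min())
j=P[(c["depth"]>0)&(abs(P[...,2]-109)<3)&(np.hypot(P[...,0]-71.5,P[...,1]-2)<32)]; print("rim",len(j),circ(j),np.median(j[:,2]))
E
```

```text
collar wall 552 [-0.11126847 -0.19304599 31.22400334] [ 0.13285014 -0.19131017]
collar top 2931 tilt [ 2.94415547e-03 -6.82284567e-04 -1.72252890e+01] maxx 30.88925253195604
cap [24.91704122 34.89042814] -34.828258747373674
rim 1237 [70.63641957  1.82946503 26.05955796] 108.81268523486608
```

Call:
jog_arm(plan=[{"gripper":130,"x":0.006,"y":0,"z":0,"rx":0,"ry":0,"rz":0},{"gripper":130,"x":0.02,"y":0.001,"z":0,"rx":0,"ry":0,"rz":0},{"gripper":130,"x":0.038,"y":0.002,"z":0,"rx":0,"ry":0,"rz":0},{"gripper":130,"x":0.054,"y":0.002,"z":0.004,"rx":0,"ry":0,"rz":0},{"gripper":130,"x":0.065,"y":0.002,"z":0.014,"rx":0,"ry":0,"rz":0},{"gripper":130,"x":0.0705,"y":0.002,"z":0.03,"rx":0,"ry":0,"rz":0},{"gripper":130,"x":0.0705,"y":0.002,"z":0.048,"rx":0,"ry":0,"rz":0},{"gripper":130,"x":0.0705,"y":0.002,"z":0.064,"rx":0,"ry":0,"rz":0},{"gripper":130,"x":0.0705,"y":0.002,"z":0.076,"rx":0,"ry":0,"rz":0},{"gripper":130,"x":0.0705,"y":0.002,"z":0.083,"rx":0,"ry":0,"rz":0},{"gripper":130,"x":0.0705,"y":0.002,"z":0.084,"rx":0,"ry":0,"rz":0},{"gripper":130,"x":0.0705,"y":0.002,"z":0.084,"rx":0,"ry":0,"rz":0}])

```text
t: 8.77
eef_pos: [546.7, -204.5, 105.1]
ee_rot: [0.912, 0.41, -0.0, -0.0]
wrist_force: [0.1, -0.3, -1.3]
grip_width: 0.663
finger_force: 15.0
```

```bash
python3 - <<'E'
from h import *
c=wristcam(); go(546.6,-203.5,90,-0.72); c=wristcam(); go(546.6,-203.5,90,-0.72)
d=dict(c); d["world_from_camera"]=c["T_tool_cam"]; P=world(d)
rr=np.hypot(P[...,0],P[...,1]); ok=(c["depth"]>0)&(P[...,0]>5)
w=P[ok&(rr<36)&(P[...,2]>-14)&(P[...,2]<-3)&(abs(P[...,1])<24)]; print("collar",len(w),circ(w,31))
j=P[ok&(rr<34)&(P[...,2]>26)&(P[...,2]<48)]; print("neck wall",len(j),circ(j,28),circ(j))
j=P[ok&(rr<34)&(P[...,2]>18)&(P[...,2]<24)]; print("rim",len(j),circ(j,26) if len(j) else 0,np.median(j[:,2]))
cv2.imwrite("pics/w6.png",c["image"])
s=robot.camera("scene"); cv2.imwrite("pics/s6.png",cv2.resize(s["image"][150:280,130:290],(800,650))[:600])
E
```

```text
t 8.82 tcp [ 546.9 -204.7  105.8] shift [ 0.0007 -0.001   0.0158] rz -0.005039599519125915 yaw -0.725 tilt [ 3.e-04  7.e-04 -1.e+00] F [-1.  -0.5 -1.3] w 61.8 ff 15.0 j6 0.32
t 8.87 tcp [ 547.  -204.8  106.1] shift [ 0.0007 -0.0011  0.0161] rz -0.005084735313614974 yaw -0.725 tilt [ 4.0e-04  1.1e-03 -1.0e+00] F [ 0.1 -0.4 -0.8] w 61.5 ff 15.0 j6 0.32
collar 541 [ 0.13795193 -0.19495744]
neck wall 605 [ 0.69001321 -0.99041293] [ 0.59252438 -0.9899306  28.08754429]
rim 18 [ 1.62361193 -1.85689273] 23.75190060166331
```

View pics/w6.png

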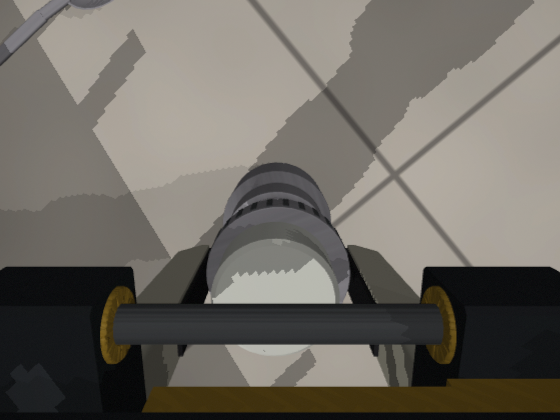

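The jar's neck shows centred just ahead of the collar at (278,200). It is offset about +0.6/-0.8 mm, so I correct that and descend to just above the rim.

Call:
jog_arm(plan=[{"gripper":130,"x":0.0006,"y":-0.0008,"z":0.003,"rx":0,"ry":0,"rz":0},{"gripper":130,"x":0.0006,"y":-0.0008,"z":0.007,"rx":0,"ry":0,"rz":0},{"gripper":130,"x":0.0006,"y":-0.0008,"z":0.01,"rx":0,"ry":0,"rz":0},{"gripper":130,"x":0.0006,"y":-0.0008,"z":0.012,"rx":0,"ry":0,"rz":0},{"gripper":130,"x":0.0006,"y":-0.0008,"z":0.012,"rx":0,"ry":0,"rz":0},{"gripper":130,"x":0.0006,"y":-0.0008,"z":0.012,"rx":0,"ry":0,"rz":0}])

```text
t: 9.42
eef_pos: [546.3, -203.7, 93.0]
ee_rot: [0.912, 0.41, -0.0, -0.0]
wrist_force: [-0.7, 0.8, -0.6]
grip_width: 0.658
finger_force: 15.0
```

```bash
cat >> h.py <<'E'
def rel():
    c=wristcam(); d=dict(c); d["world_from_camera"]=c["T_tool_cam"]; P=world(d)
    rr=np.hypot(P[...,0],P[...,1]); ok=(c["depth"]>0)&(P[...,0]>5)
    w=P[ok&(rr<36)&(P[...,2]>-14)&(P[...,2]<-3)&(abs(P[...,1])<24)]; a=circ(w,31)
    z=robot.observe()["eef_pos"][2]
    j=P[ok&(rr<34)&(P[...,2]>z-77)&(P[...,2]<z-57)]; b=circ(j,28); print("collar",len(w),a.round(2),"neck",len(j),b.round(2),"diff",(b-a).round(2)); return c
E
python3 - <<'E'
from h import *
for i in range(2): rel(); go(546.6,-203.5,79.2,-0.72)
E
```

```text
collar 541 [ 0.12 -0.19] neck 553 [0.41 0.2 ] diff [0.29 0.39]
t 9.47 tcp [ 546.4 -203.7   93.1] shift [0.0003 0.     0.0139] rz -0.005010039546327283 yaw -0.725 tilt [-0. -0. -1.] F [-0.   0.1 -0.1] w 61.5 ff 15.0 j6 0.32
collar 537 [ 0.13 -0.19] neck 563 [0.35 0.1 ] diff [0.23 0.29]
t 9.52 tcp [ 546.4 -203.7   93.3] shift [ 0.0003 -0.      0.0141] rz -0.005018575478857645 yaw -0.725 tilt [ 1.e-04  2.e-04 -1.e+00] F [ 0.4  0.7 -0.7] w 61.7 ff 15.0 j6 0.32
```

Call:
jog_arm(plan=[{"gripper":130,"x":0.0003,"y":0.0003,"z":0.002,"rx":0,"ry":0,"rz":0},{"gripper":130,"x":0.0003,"y":0.0003,"z":0.004,"rx":0,"ry":0,"rz":0},{"gripper":130,"x":0.0003,"y":0.0003,"z":0.006,"rx":0,"ry":0,"rz":0},{"gripper":130,"x":0.0003,"y":0.0003,"z":0.007,"rx":0,"ry":0,"rz":0},{"gripper":130,"x":0.0003,"y":0.0003,"z":0.007,"rx":0,"ry":0,"rz":0}])

```text
t: 9.93
eef_pos: [546.7, -203.6, 85.7]
ee_rot: [0.912, 0.41, -0.0, -0.0]
wrist_force: [-0.2, -0.1, -0.6]
grip_width: 0.663
finger_force: 15.0
```

```bash
python3 - <<'E'
from h import *
for i in range(2): rel(); go(546.6,-203.5,79.2,-0.72)
E
```

```text
collar 529 [ 0.13 -0.2 ] neck 461 [0.12 0.01] diff [-0.01  0.21]
t 9.98 tcp [ 546.7 -203.6   85.9] shift [ 0.     -0.0001  0.0067] rz -0.004984304288931263 yaw -0.725 tilt [-1.e-04 -4.e-04 -1.e+00] F [ 0.2 -0.1 -1. ] w 61.2 ff 15.0 j6 0.32
collar 540 [ 0.13 -0.22] neck 461 [ 0.09 -0.09] diff [-0.04  0.13]
t 10.03 tcp [ 546.8 -203.6   86.1] shift [ 0.     -0.0002  0.0069] rz -0.005014964526784738 yaw -0.725 tilt [-1.e-04 -1.e-04 -1.e+00] F [ 0.1  0.1 -1.5] w 61.9 ff 15.0 j6 0.32
```

The plug is in the mouth with no contact force. I'll continue to just above seated.

Call:
jog_arm(plan=[{"gripper":130,"x":0,"y":0,"z":0.0015,"rx":0,"ry":0,"rz":0},{"gripper":130,"x":0,"y":0,"z":0.003,"rx":0,"ry":0,"rz":0},{"gripper":130,"x":0,"y":0,"z":0.0045,"rx":0,"ry":0,"rz":0},{"gripper":130,"x":0,"y":0,"z":0.0055,"rx":0,"ry":0,"rz":0},{"gripper":130,"x":0,"y":0,"z":0.0055,"rx":0,"ry":0,"rz":0},{"gripper":130,"x":0,"y":0,"z":0.0055,"rx":0,"ry":0,"rz":0}])

```text
t: 10.53
eef_pos: [546.7, -203.6, 80.5]
ee_rot: [0.912, 0.41, -0.0, -0.0]
wrist_force: [-0.5, 0.6, -0.4]
grip_width: 0.665
finger_force: 15.0
```

Call:
jog_arm(plan=[{"gripper":130,"x":0,"y":0,"z":0.0004,"rx":0,"ry":0,"rz":0},{"gripper":130,"x":0,"y":0,"z":0.0008,"rx":0,"ry":0,"rz":0},{"gripper":130,"x":0,"y":0,"z":0.0008,"rx":0,"ry":0,"rz":0}])

```text
t: 10.78
eef_pos: [546.7, -203.6, 79.8]
ee_rot: [0.912, 0.41, -0.0, -0.0]
wrist_force: [0.2, 0.8, -1.5]
grip_width: 0.662
finger_force: 15.0
```

Call:
jog_arm(plan=[{"gripper":130,"x":0,"y":0,"z":0.0003,"rx":0,"ry":0,"rz":0},{"gripper":130,"x":0,"y":0,"z":0.0006,"rx":0,"ry":0,"rz":0},{"gripper":130,"x":0,"y":0,"z":0.0006,"rx":0,"ry":0,"rz":0}])

```text
t: 11.03
eef_pos: [546.9, -203.7, 79.4]
ee_rot: [0.912, 0.41, 0.0, 0.0]
wrist_force: [-0.2, -0.1, 0.7]
grip_width: 0.664
finger_force: 15.0
```

Call:
jog_arm(plan=[{"gripper":130,"x":0,"y":0,"z":0.0003,"rx":0,"ry":0,"rz":0},{"gripper":130,"x":0,"y":0,"z":0.0005,"rx":0,"ry":0,"rz":0},{"gripper":130,"x":0,"y":0,"z":0.0005,"rx":0,"ry":0,"rz":0}])

```text
t: 11.28
eef_pos: [546.9, -203.7, 79.4]
ee_rot: [0.912, 0.41, 0.0, 0.0]
wrist_force: [-3.3, 1.1, 6.0]
grip_width: 0.666
finger_force: 15.0
```

The reading is 6 N of seating force with z no longer dropping, so the lid is home. I release symmetrically.

Call:
jog_arm(plan=[{"gripper":82,"x":0,"y":0,"z":-0.0002,"rx":0,"ry":0,"rz":0},{"gripper":78,"x":0,"y":0,"z":-0.0002,"rx":0,"ry":0,"rz":0},{"gripper":72,"x":0,"y":0,"z":-0.0002,"rx":0,"ry":0,"rz":0},{"gripper":64,"x":0,"y":0,"z":-0.0002,"rx":0,"ry":0,"rz":0},{"gripper":52,"x":0,"y":0,"z":-0.0002,"rx":0,"ry":0,"rz":0},{"gripper":40,"x":0,"y":0,"z":-0.0002,"rx":0,"ry":0,"rz":0},{"gripper":40,"x":0,"y":0,"z":-0.0002,"rx":0,"ry":0,"rz":0},{"gripper":40,"x":0,"y":0,"z":-0.0002,"rx":0,"ry":0,"rz":0}])

```text
t: 11.95
eef_pos: [546.8, -203.6, 78.9]
ee_rot: [0.912, 0.41, -0.0, -0.0]
wrist_force: [-0.2, -0.4, -1.0]
grip_width: 0.839
finger_force: 0.0
```

```bash
python3 - <<'E'
from h import *
c=rel(); go(546.7,-203.6,140,-0.72)
d=dict(c); d["world_from_camera"]=c["T_tool_cam"]; P=world(d); m=(c["depth"]>0)&(np.hypot(P[...,0],P[...,1])<40)&(P[...,0]>0)
t=P[m&(abs(P[...,2]+17)<4)]; t=t[abs(t[:,2]-np.median(t[:,2]))<1.2]; print("collar top z",np.median(t[:,2]),len(t))
E
```

```text
collar 524 [ 0.15 -0.11] neck 267 [ 0.08 -0.18] diff [-0.07 -0.07]
t 12.0 tcp [ 546.8 -203.6   78.9] shift [-0.     -0.0001 -0.0611] rz -0.004954418975795072 yaw -0.725 tilt [-0.  0. -1.] F [-0.1 -0.1  0.2] w 78.7 ff 0.0 j6 0.32
collar top z -17.778104032575243 3070
```

Call:
jog_arm(plan=[{"gripper":40,"x":0,"y":0,"z":-0.004,"rx":0,"ry":0,"rz":0},{"gripper":40,"x":0,"y":0,"z":-0.014,"rx":0,"ry":0,"rz":0},{"gripper":40,"x":0,"y":0,"z":-0.03,"rx":0,"ry":0,"rz":0},{"gripper":40,"x":0,"y":0,"z":-0.048,"rx":0,"ry":0,"rz":0},{"gripper":40,"x":0,"y":0,"z":-0.06,"rx":0,"ry":0,"rz":0},{"gripper":40,"x":0,"y":0,"z":-0.066,"rx":0,"ry":0,"rz":0},{"gripper":40,"x":0,"y":0,"z":-0.066,"rx":0,"ry":0,"rz":0},{"gripper":40,"x":0,"y":0,"z":-0.066,"rx":0,"ry":0,"rz":0}])

```text
t: 12.67
eef_pos: [546.7, -203.6, 144.7]
ee_rot: [0.912, 0.41, 0.0, 0.0]
wrist_force: [-0.4, -0.2, -0.7]
grip_width: 0.841
finger_force: 0.0
```

```bash
python3 - <<'E'
from h import *
c=wristcam(); go(546.7,-203.6,100,-0.72); c=wristcam(); go(546.7,-203.6,100,-0.72); cv2.imwrite("pics/w7.png",c["image"])
def pl(p): return np.round(np.linalg.lstsq(np.c_[p[:,:2]-p[:,:2].mean(0),np.ones(len(p))],p[:,2],rcond=None)[0],4)
p,_=disc(c,546.7,-203.6,40,116,126); h=cv2.minEnclosingCircle(p[:,:2].astype(np.float32)); print("cap",len(p),np.round(h[0],1),round(h[1],1),pl(p))
q,_=disc(c,546.7,-203.6,40,93,100); q=q[abs(q[:,2]-np.median(q[:,2]))<1.5];h=cv2.minEnclosingCircle(q[:,:2].astype(np.float32)); print("collar",len(q),np.round(h[0],1),round(h[1],1),pl(q))
E
```

```text
t 12.72 tcp [ 546.5 -203.5  144.1] shift [0.0001 0.0002 0.0441] rz -0.005022775954621306 yaw -0.725 tilt [-3.e-04 -8.e-04 -1.e+00] F [-0.9 -0.1  0.3] w 78.4 ff 0.0 j6 0.32
t 12.77 tcp [ 546.5 -203.5  143.9] shift [0.0001 0.0003 0.0439] rz -0.0049706383711458635 yaw -0.725 tilt [-4.0e-04 -1.2e-03 -1.0e+00] F [0.2 0.4 0.2] w 78.5 ff 0.0 j6 0.32
cap 5962 [ 546.2 -202.2] 24.3 [-7.100000e-03 -6.400000e-03  1.205314e+02]
collar 1901 [ 546.8 -203.1] 31.2 [-1.40000e-03 -6.00000e-04  9.66675e+01]
```

View pics/w7.png

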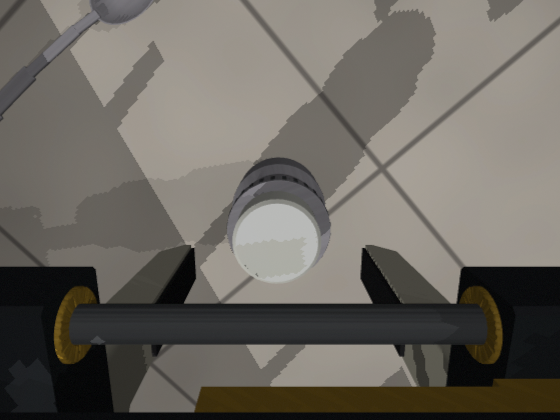

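The lid sits home and level in the jar: collar (279,210), cap (276,240), with heights 96.7 and 120.5 matching. Next I go down beside the cap skirt, keeping clear of the collar.

Call:
jog_arm(plan=[{"gripper":50,"x":0.0002,"y":-0.0002,"z":0.008,"rx":0,"ry":0,"rz":0},{"gripper":60,"x":0.0002,"y":-0.0002,"z":0.02,"rx":0,"ry":0,"rz":0},{"gripper":60,"x":0.0002,"y":-0.0002,"z":0.031,"rx":0,"ry":0,"rz":0},{"gripper":60,"x":0.0002,"y":-0.0002,"z":0.039,"rx":0,"ry":0,"rz":0},{"gripper":60,"x":0.0002,"y":-0.0002,"z":0.042,"rx":0,"ry":0,"rz":0},{"gripper":75,"x":0.0002,"y":-0.0002,"z":0.0435,"rx":0,"ry":0,"rz":0},{"gripper":85,"x":0.0002,"y":-0.0002,"z":0.0435,"rx":0,"ry":0,"rz":0},{"gripper":90,"x":0.0002,"y":-0.0002,"z":0.0435,"rx":0,"ry":0,"rz":0},{"gripper":90,"x":0.0002,"y":-0.0002,"z":0.0435,"rx":0,"ry":0,"rz":0}])

```text
t: 13.52
eef_pos: [547.0, -203.5, 102.0]
ee_rot: [0.912, 0.41, 0.0, 0.0]
wrist_force: [0.0, -0.2, 0.1]
grip_width: 0.645
finger_force: 0.0
```

```bash
python3 - <<'E'
from h import *
c=rel(); go(546.6,-203.3,100.5,-0.72)
d=dict(c); d["world_from_camera"]=c["T_tool_cam"]; P=world(d); m=(c["depth"]>0)&(np.hypot(P[...,0],P[...,1])<40)&(P[...,0]>0)
t=P[m&(abs(P[...,2]-4)<4)&(P[...,0]>10)]; h=np.histogram(t[:,2],np.arange(0,8,1)); print(h[0])
w=P[m&(P[...,2]>-16)&(P[...,2]<0)&(abs(P[...,1])<20)&(np.hypot(P[...,0],P[...,1])<27)]; print("cap wall",len(w),circ(w,24)); w=P[m&(P[...,2]>6)&(P[...,2]<18)&(np.hypot(P[...,0],P[...,1])>29.0)&(np.hypot(P[...,0],P[...,1])<34)]; print("collar",len(w),circ(w,31))
E
```

```text
collar 562 [-7.18 -1.39] neck 140 [-0.27 -0.25] diff [6.91 1.15]
t 13.57 tcp [ 547.  -203.4  102. ] shift [-0.0002 -0.0004  0.0015] rz -0.004981452013380849 yaw -0.725 tilt [ 3.e-04  7.e-04 -1.e+00] F [-0.3 -0.4 -0. ] w 60.1 ff 0.0 j6 0.33
[  48   38   41   67  555 1061  295]
cap wall 785 [ 0.39481475 -1.25205927]
collar 611 [-0.2829437  -0.19917766]
```

Call:
jog_arm(plan=[{"gripper":100,"x":0,"y":0,"z":0.0005,"rx":0,"ry":0,"rz":0},{"gripper":110,"x":0,"y":0,"z":0.0005,"rx":0,"ry":0,"rz":0},{"gripper":116,"x":0,"y":0,"z":0.0005,"rx":0,"ry":0,"rz":0},{"gripper":120,"x":0,"y":0,"z":0.0005,"rx":0,"ry":0,"rz":0},{"gripper":124,"x":0,"y":0,"z":0.0005,"rx":0,"ry":0,"rz":0},{"gripper":130,"x":0,"y":0,"z":0.0005,"rx":0,"ry":0,"rz":0},{"gripper":150,"x":0,"y":0,"z":0.0005,"rx":0,"ry":0,"rz":0},{"gripper":150,"x":0,"y":0,"z":0.0005,"rx":0,"ry":0,"rz":0},{"gripper":150,"x":0,"y":0,"z":0.0005,"rx":0,"ry":0,"rz":0}], grip_force=6)

```text
t: 14.32
eef_pos: [546.8, -203.4, 100.9]
ee_rot: [0.912, 0.41, 0.0, -0.0]
wrist_force: [-0.7, 0.1, 0.7]
grip_width: 0.525
finger_force: 6.0
```

```bash
python3 - <<'E'
from h import *
c=rel(); go(546.6,-203.3,190,-0.72)
d=dict(c); d["world_from_camera"]=c["T_tool_cam"]; P=world(d); m=(c["depth"]>0)&(np.hypot(P[...,0],P[...,1])<40)&(P[...,0]>0)
w=P[m&(P[...,2]>-16)&(P[...,2]<0)&(abs(P[...,1])<20)&(np.hypot(P[...,0],P[...,1])<27)]; print("cap wall",len(w),circ(w,24)); w=P[m&(P[...,2]>6)&(P[...,2]<18)&(np.hypot(P[...,0],P[...,1])>29.0)&(np.hypot(P[...,0],P[...,1])<34)]; print("collar",len(w),circ(w,31))
E
```

```text
collar 574 [-7.09 -0.35] neck 150 [-0.17 -0.  ] diff [6.92 0.35]
t 14.37 tcp [ 546.8 -203.3  101. ] shift [-0.0001 -0.0002 -0.089 ] rz -0.0049412422906423 yaw -0.725 tilt [ 0.  0. -1.] F [-0.2  0.5  0.8] w 48.3 ff 6.0 j6 0.33
cap wall 782 [ 0.51025513 -0.1996934 ]
collar 500 [-0.08681121  0.0586522 ]
```

The cap is gripped (48.3 mm wide, 6 N) and centred on the dome. Now I lift it straight up, slowly at first, by 98 mm in total. That leaves about 82 mm above the dome and 98 mm above the collar.

Call:
jog_arm(plan=[{"gripper":150,"x":0,"y":0,"z":-0.001,"rx":0,"ry":0,"rz":0},{"gripper":150,"x":0,"y":0,"z":-0.003,"rx":0,"ry":0,"rz":0},{"gripper":150,"x":0,"y":0,"z":-0.006,"rx":0,"ry":0,"rz":0},{"gripper":150,"x":0,"y":0,"z":-0.01,"rx":0,"ry":0,"rz":0},{"gripper":150,"x":0,"y":0,"z":-0.014,"rx":0,"ry":0,"rz":0},{"gripper":150,"x":0,"y":0,"z":-0.018,"rx":0,"ry":0,"rz":0},{"gripper":150,"x":0,"y":0,"z":-0.024,"rx":0,"ry":0,"rz":0},{"gripper":150,"x":0,"y":0,"z":-0.034,"rx":0,"ry":0,"rz":0},{"gripper":150,"x":0,"y":0,"z":-0.046,"rx":0,"ry":0,"rz":0},{"gripper":150,"x":0,"y":0,"z":-0.06,"rx":0,"ry":0,"rz":0},{"gripper":150,"x":0,"y":0,"z":-0.072,"rx":0,"ry":0,"rz":0},{"gripper":150,"x":0,"y":0,"z":-0.082,"rx":0,"ry":0,"rz":0}])

```text
t: 15.37
eef_pos: [547.1, -203.5, 185.2]
ee_rot: [0.912, 0.41, 0.001, 0.001]
wrist_force: [-0.1, -0.1, 1.4]
grip_width: 0.518
finger_force: 6.0
```

Call:
jog_arm(plan=[{"gripper":150,"x":0,"y":0,"z":-0.008,"rx":0,"ry":0,"rz":0},{"gripper":150,"x":0,"y":0,"z":-0.013,"rx":0,"ry":0,"rz":0},{"gripper":150,"x":0,"y":0,"z":-0.016,"rx":0,"ry":0,"rz":0},{"gripper":150,"x":0,"y":0,"z":-0.016,"rx":0,"ry":0,"rz":0},{"gripper":150,"x":0,"y":0,"z":-0.016,"rx":0,"ry":0,"rz":0},{"gripper":150,"x":0,"y":0,"z":-0.016,"rx":0,"ry":0,"rz":0},{"gripper":150,"x":0,"y":0,"z":-0.016,"rx":0,"ry":0,"rz":0}])

```text
t: 15.95
eef_pos: [546.6, -203.3, 198.3]
ee_rot: [0.912, 0.41, -0.0, -0.0]
wrist_force: [0.9, 1.2, -0.5]
grip_width: 0.517
finger_force: 6.0
```

```bash
python3 - <<'E'
from h import *
c=wristcam(); go(546.6,-203.3,199,-0.72)
s=robot.camera("scene"); W=world(s)
for a,b in ((93,100),(106,116),(185,235)):
    p,m=disc(s,546.7,-203.4,34,a,b); print("scene",a,b,len(p),np.round(np.median(p,0),1) if len(p) else 0)
p,m=disc(c,546.7,-203.4,40,92,100); print("collar wrist",len(p),np.round(np.median(p,0),1) if len(p) else 0, np.round(np.linalg.lstsq(np.c_[p[:,:2]-p[:,:2].mean(0),np.ones(len(p))],p[:,2],rcond=None)[0],4) if len(p)>9 else 0)
a=cv2.resize(s["image"][140:280,130:290],(640,560)); b=cv2.resize(c["image"],(0,0),fx=.28,fy=.28); a[-b.shape[0]:,-b.shape[1]:]=b
cv2.imwrite("pics/fin.png",a)
E
```

```text
t 16.0 tcp [ 546.6 -203.3  198.4] shift [-0.     -0.     -0.0006] rz -0.005006602495536194 yaw -0.725 tilt [-3.e-04 -7.e-04 -1.e+00] F [ 0.  -0.3  0.1] w 48.0 ff 6.0 j6 0.33
scene 93 100 190 [ 561.4 -208.8   96.5]
scene 106 116 174 [ 549.7 -204.1  112.3]
scene 185 235 336 [ 559.3 -196.1  217. ]
collar wrist 2044 [ 561.7 -188.1   96.7] [-5.2000e-03 -4.9000e-03  9.6618e+01]
```

View pics/fin.png

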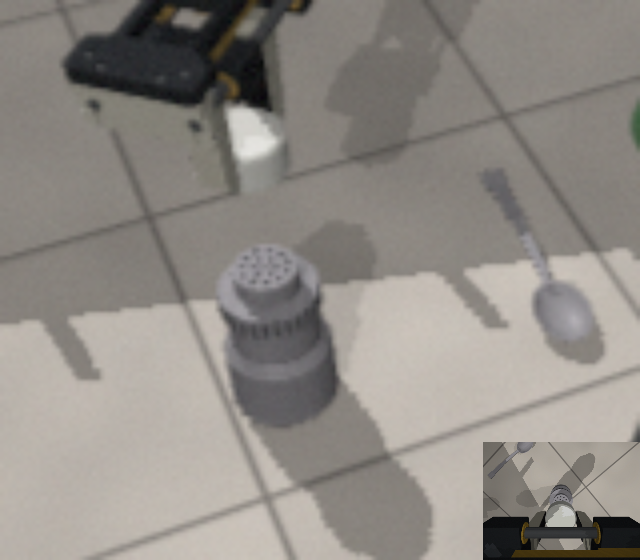

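The final picture shows the perforated sifter home on the jar (265,300) and the cap held level above it (257,140), with the spoon undisturbed. I'm handing it in.

```bash
python3 -c "
from workcell import robot
print(robot.sign_off())"
```

```text
the job is handed in; nothing more can be done
None
```

I handed the job in at 16.0 s: the sifter lid is home and level in the jar, and the cap is held level about 81 mm above the dome (97 mm above the collar), with nothing else seen to move.

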